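Slide a label plate out over the ledge end for gluing

ROBOT

A 6-joint arm with a two-finger parallel gripper is mounted at the origin on a cart in front of the work surface, level with it; the furniture and walls round the work are solid. World frame = base frame: x ahead of the robot, y to its left, z up, the work surface at z = 0. Lengths are in m, angles in rad, forces in N, time in s.
With the tool pointing down it reaches from about 0.35 to 0.8 m from the base axis. Payload 7.3 kg.
Tool frame: the origin (TCP) lies midway between the tips of the shut fingers; the grasp point (between the pads) lies behind it (robot.tcp_to_grasp is the z of the grasp point in the tool frame, in m); z points along the fingers, y is the direction in which the jaws open and shut (so a half turn about z gives the same grasp; the last joint's range is limited). The gripper opens to 85 mm and grips with 20 to 120 N. Pads are 22 mm wide; open, the fingers measure 114 mm over their backs; the gripper's body (76 mm by 85 mm) begins 54 mm behind the grasp point. The pads swing forward as they close: fully open they stand 13 mm farther back than shut.
Start: joints at [-1.265, 0.342, 1.524, -0, 1.275, -0.146], TCP at [0.229, -0.472, 0.231] pointing down, gripper open.
Joint ranges: [-2.53, 2.53], [-0.77, 2.02], [0.04, 2.7], [-1, 4.14], [0.28, 2.66], [-3.11, 3.11]. Speed limits (rad/s): [2.57, 2.57, 3.14, 3.14, 3.14, 3.14].

INTERFACE

Orientations are given as a 3x3 rotation matrix whose columns are the frame's x, y, z axes.
In Python, from station import robot gives the robot as it stands.
- The arm moves only by the tool move_arm, never from a script. Its arguments are lists of equal length, an entry for each row: "claw": the finger opening in mm, from 0 to 85.4; "xyz": the shift along the tool's x, y, z in units of 30 mm (1.0 is 30 mm), a list of three; "angular": the turn, a rotation vector about the tool's x, y, z in units of 5 degrees (1.0 is 5 degrees), a list of three. A call has exactly 10 rows; each row shifts and turns the commanded pose from where the row before left it, along the tool's axes as they then stand; what a row does not reach is not made up. A row lasts 1/10 s, in which the tool goes at most 50 mm and 8.59 degrees, less where a joint would pass 70% of its speed; a pose out of reach is approached as far as the arm can. A call is refused whole if a number of a shift passes 1 or a number of a turn 1, either way. A call with a gripper value outside its range is refused whole. The fingers move at their own pace and stop on an object; "squeeze" is the grip in N (left out, the last holds). Time passes only in rows, so rows that do not move let the fingers close, or fill a call up. It gives the time, the measured TCP pose, the force and the opening at its end, in the units of the state.
- robot.read_state(): the state, without advancing time (a new reading comes with each control period).
- robot.read_camera(name): name is "scene" or "top" or "wrist"; returns the picture (400x640x3 uint8, red, green, blue); there is no depth.
- robot.camera_params(name): a dict with "K" (3x3 intrinsics, pixels), "origin" and "rotation" of the camera in the world. Camera axes: x right, y up, looking along -z (the intrinsics and any distortion apply to the point x, -y, -z); pixel columns grow to the right and rows downward; lengths in m; the calibration is good to about 2 mm. A picture is of the moment at which its call begins: read the wrist's pose just before it. camera_params takes no time and is no camera call; for the wrist camera it gives the pose at the moment of the call.
- robot.finish_job(): hands the job in, once; it reports no verdict.
The state is a dict: "time_s": time; "joint_positions": joint angles; "qd": joint speeds; "joint_torque": joint torques, N m; "tcp_pos": TCP position; "eef_rot": TCP orientation; "contact_force": force on the tool from outside, world axes, zero at the start; "torque": the same for the moment, N m; "opening": opening from 0.0 (shut) to 1.0 (fully open).
Only numpy, scipy, OpenCV 4.12 (cv2) and the standard library are available. Lean on these libraries where they do the work, as an engineer would, in place of code of your own. Each camera call takes 0.05 s, during which the arm holds its last target.

TASK

Get the brass label plate ready for gluing: with the fingertips, push it along the wooden ledge until about a third of its length sticks out past the ledge end where the white glue pot stands, and leave its long side lying flat against the metal back rail. Only push it, never lift or tip it, and leave the things standing around the ledge alone.

Things in the scene. Friction and masses are not known exactly. Their poses are not given: they have to be found in the camera images.
- ledge: fixed low wooden ledge, 340 mm long along its own y, 160 mm deep along its own x, its level top 40 mm above its origin; both ends (y = +170 and y = -170 mm) are open. An aluminium back rail 14 mm deep and 14 mm high stands on the board along the whole edge on the side away from the robot (front face at x = +66 mm, top 54 mm above the origin). Origin: centre of the underside, on the table; x points away from the robot, y to the robot's left when unturned
- label_plate: loose flat brass label plate, 70 mm (its x) by 120 mm (its y), 6 mm thick, about 0.3 kg, lying on the ledge a little askew and 10 to 25 mm off the rail. Origin: centre of the underside. Lying against the rail its centre is at x = +31 mm in the ledge's frame; with a third (40 mm) out over an end its centre is 150 mm from the ledge's middle along the ledge
- glue_pot: white open pot, 65 mm across, 44 mm high, on the table about 105 mm beyond one end of the ledge (either end): it marks the end to push towards. Leave it alone. Origin: centre of its underside
- tape_tin: flat round green tin, 64 mm across, 24 mm high, on the table beyond the other end. Leave it alone. Origin: centre of its underside
- thread_spool: spool of red thread, 40 mm across, 48 mm high, on the table in front of the ledge. Leave it alone. Origin: centre of its underside
- rubber_stamp: wooden hand stamp with a knob, 36 x 47 x 52 mm high, on the table in front of the ledge. Leave it alone. Origin: centre of its underside
- ink_jar_0: small green jar with a ball stopper, 28 mm across, 80 mm high, on the table behind the ledge. Leave it alone. Origin: centre of its underside
- tamper: turned wooden tamping stick standing up, 31 mm across, 125 mm high, on the table behind the ledge. Leave it alone. Origin: centre of its underside
- dipper_mug: pink plastic mug with a handle, 95 x 132 x 88 mm high, on the table behind the ledge. Leave it alone. Origin: its underside, about the middle of mug and handle
Not all that is in view belongs to the job. There is more than one size of the label_plate; the one meant has the size given above.

How it is judged:
By the outcome, as a careful person would: the job done as asked, in the order asked, and still so for the second after the job is handed in, with the robot touching nothing.
It also fails if it takes over 58 s, if anything falls off the work surface, if the arm or the gripper's body presses on something with over 40 N, if the wrist force passes 120 N, or if a joint passes its speed limit or range.

## Working session

There is one attempt and no reset: what is moved stays moved. The work goes in short steps, Python scripts to look and compute and a tool call to move; the robot and the scene stay as the last step left them, time stands still between calls to the robot, and variables do not carry over. Pictures are saved under pics/ and viewed, and the job is handed in when it is done.

Besides the shell and the picture viewer there is one more tool, called after "Request:" as name(argument=value, ...) on one line, values as JSON. move_arm: Moves the arm, as the interface text tells. Its arguments: {"type":"object","properties":{"claw":{"type":"array"},"xyz":{"type":"array"},"angular":{"type":"array"},"squeeze":{"type":"number"}},"required":["claw","xyz","angular"]}

```bash
mkdir -p pics; ls
python3 - <<'E'
from station import robot
import cv2,numpy as np
s=robot.read_state();print(s['time_s'],s['tcp_pos'],s['eef_rot'],s['opening'],robot.tcp_to_grasp)
for n in ['scene','top']:
    im=robot.read_camera(n);cv2.imwrite(f'pics/{n}0.png',im[:,:,::-1])
    p=robot.camera_params(n);print(n,p)
E
```

```text
pics
0.0 [ 0.22910272 -0.47193121  0.23060179] [[ 8.99662441e-01  4.36585917e-01 -4.79457946e-04]
 [ 4.36586124e-01 -8.99661229e-01  1.49314004e-03]
 [ 2.20534189e-04 -1.55264670e-03 -9.99998770e-01]] 1.001195970088312 -0.0187
scene {'K': array([[437.29444101,   0.        , 317.60402009],
       [  0.        , 437.29444101, 192.20900304],
       [  0.        ,   0.        ,   1.        ]]), 'origin': array([0.01009315, 0.80638463, 0.71054633]), 'rotation': array([[-0.84385017,  0.27957489, -0.45798993],
       [-0.53607862, -0.47611128,  0.69709236],
       [-0.02316465,  0.83376012,  0.55164071]])}
top {'K': array([[396.60004559,   0.        , 322.72290428],
       [  0.        , 396.60004559, 194.99016699],
       [  0.        ,   0.        ,   1.        ]]), 'origin': array([ 0.37991783, -0.03083485,  1.05967303]), 'rotation': array([[-1.66417192e-02,  9.85769532e-01, -1.67276669e-01],
       [-9.99859603e-01, -1.67344497e-02,  8.55301922e-04],
       [-1.95615243e-03,  1.67267417e-01,  9.85909623e-01]])}
```

View pics/scene0.png

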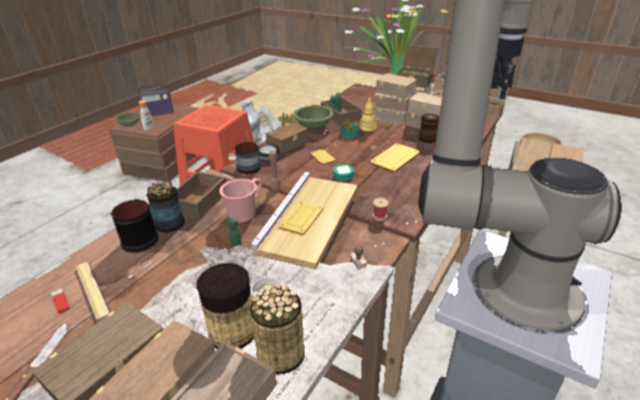

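View pics/top0.png

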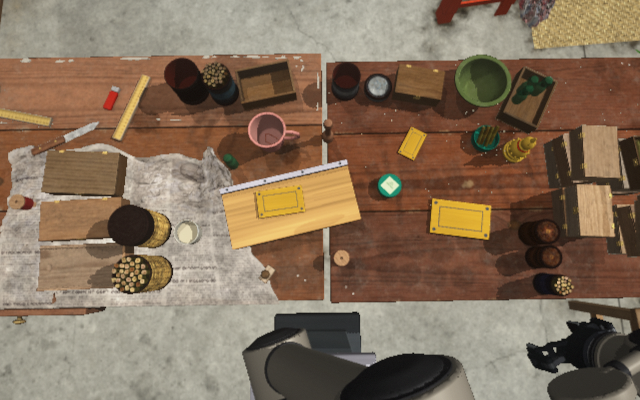

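Candidates for the plate (top view): A at (280,201) lying on the ledge, B at (412,143) small on the table, and C at (460,218) large on the table. A fits by its place on the ledge, and I'll check its size next. The white pot is at (187,232), at the left (+y) end, and the green tin is at (390,185).

```bash
cat > h.py <<'E'
import numpy as np,cv2
from station import robot
def ray(p,uv):
    K=p['K'];R=np.array(p['rotation'])
    d=np.array([(uv[0]-K[0,2])/K[0,0],-(uv[1]-K[1,2])/K[1,1],-1.]);return np.array(p['origin']),R@d
def onz(p,uv,z):
    o,d=ray(p,uv);return o+d*(z-o[2])/d[2]
def proj(p,X):
    c=np.array(p['rotation']).T@(np.array(X)-p['origin']);K=p['K']
    return np.array([K[0,2]+K[0,0]*c[0]/-c[2],K[1,2]-K[1,1]*c[1]/-c[2]])
def cam(n,f):
    p=robot.camera_params(n);im=robot.read_camera(n)[:,:,::-1].copy();cv2.imwrite(f,im);return p,im
def yellow(im):
    h=cv2.cvtColor(im,cv2.COLOR_BGR2HSV);return cv2.inRange(h,(20,185,120),(32,255,255))
E
python3 - <<'E'
from h import *
im=cv2.imread('pics/top0.png');h=cv2.cvtColor(im,cv2.COLOR_BGR2HSV)
for u,v in [(280,212),(264,201),(330,205),(240,215),(460,212)]: print((u,v),h[v,u])
cv2.imwrite('pics/crop0.png',cv2.resize(im[140:270,170:370],None,fx=4,fy=4,interpolation=cv2.INTER_CUBIC))
E
```

```text
(280, 212) [ 22 196 224]
(264, 201) [ 21 183 209]
(330, 205) [ 17 139 213]
(240, 215) [ 18 138 216]
(460, 212) [ 21 195 226]
```

View pics/crop0.png

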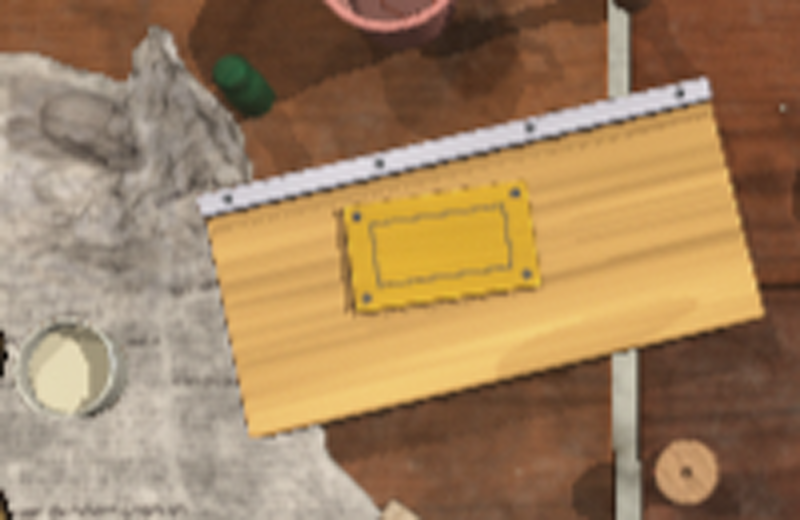

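The crop shows plate A on the ledge with corners near (257,192), (301,185), (304,211) and (258,218). The rail runs (220,192)–(347,161). The pot is beyond the left end.

```bash
cat >> h.py <<'E'
def ledgefit(im,p):
    h=cv2.cvtColor(im,cv2.COLOR_BGR2HSV)
    m=cv2.inRange(h,(12,90,120),(32,255,255))
    m=cv2.morphologyEx(m,cv2.MORPH_OPEN,np.ones((3,3)))
    c=max(cv2.findContours(m,0,cv2.CHAIN_APPROX_NONE)[0],key=cv2.contourArea)
    return c[:,0,:]
def rect(c,p,z):
    P=np.array([onz(p,q,z)[:2] for q in c])*1000
    return P,cv2.minAreaRect(P.astype(np.float32))
E
python3 - <<'E'
from h import *
p=robot.camera_params('top');im=cv2.imread('pics/top0.png')
c=ledgefit(im,p)
P,r=rect(c,p,.04);print('ledge wood',r);print(cv2.boxPoints(r))
h=cv2.cvtColor(im,cv2.COLOR_BGR2HSV)
m=cv2.inRange(h,(19,165,120),(32,255,255));
m=cv2.morphologyEx(m,cv2.MORPH_CLOSE,np.ones((5,5)))
m=cv2.morphologyEx(m,cv2.MORPH_OPEN,np.ones((3,3)))
for c in cv2.findContours(m,0,cv2.CHAIN_APPROX_NONE)[0]:
    if cv2.contourArea(c)<200: continue
    b=cv2.boundingRect(c)
    z=.046 if 230<b[0]<300 else .006
    P,r=rect(c[:,0],p,z);print('yellow',b,r)
# rail
m=cv2.inRange(h,(0,0,150),(180,60,255));m[:155]=0;m[200:]=0;m[:,:215]=0;m[:,352:]=0
c=max(cv2.findContours(m,0,cv2.CHAIN_APPROX_NONE)[0],key=cv2.contourArea)
P,r=rect(c[:,0],p,.054);print('rail',r);print(cv2.boxPoints(r))
# manual ledge corners
for n,u,v,z in [('FL',233,249,.04),('FR',360.8,218.8,.04),('railR far',347.3,159.2,.054),('railR near',347.5,164,.054),('railL far',220,189.3,.054),('railL near',221.5,194,.054)]:
    print(n,onz(p,(u,v),z)*1000)
for n,u,v,z in [('spool',341.5,257.5,.048),('stamp',266,272,.05),('pot',187,232,.044),('tin',390,185,.024),('jar',230,160,.07),('mug',267,132,.08),('tamper',327,130,.12)]: print(n,onz(p,(u,v),z)*1000)
E
```

```text
ledge wood ((524.2556762695312, 51.6375732421875), (147.6842041015625, 341.0744323730469), 12.472912788391113)
[[ 415.32407  202.20154]
 [ 488.98865 -130.82294]
 [ 633.18726  -98.92639]
 [ 559.5227   234.09808]]
yellow (430, 199, 61, 41) ((488.85235595703125, -396.8431396484375), (158.00331115722656, 92.89794921875), 81.88096618652344)
yellow (256, 185, 49, 33) ((537.7257080078125, 79.06945037841797), (70.35999298095703, 120.08137512207031), 7.6340556144714355)
yellow (504, 137, 32, 25) ((676.6480102539062, -576.4015502929688), (63.448265075683594, 94.58494567871094), 7.365606784820557)
yellow (399, 127, 27, 33) ((700.0621948242188, -280.14581298828125), (48.9273567199707, 85.10099029541016), 61.306671142578125)
rail ((621.736083984375, 82.618896484375), (73.184814453125, 353.79547119140625), 14.963956832885742)
[[540.7076   244.06918 ]
 [632.0616   -97.728546]
 [702.7646   -78.83139 ]
 [611.4106   262.96634 ]]
FL [417.13223092 199.36700327  40.        ]
FR [ 488.93222019 -128.94517967   40.        ]
railR far [644.25182367 -97.46245702  54.        ]
railR near [631.36113123 -97.63558241  54.        ]
railL far [569.93134479 232.98933008  54.        ]
railL near [557.55590533 228.79788345  54.        ]
spool [391.02762704 -76.35990181  48.        ]
stamp [358.34306413 113.35737261  50.        ]
pot [462.09919106 317.1178757   44.        ]
tin [ 579.5425604  -211.05751244   24.        ]
jar [643.10189762 205.11977583  70.        ]
mug [713.10557905 109.07640021  80.        ]
tamper [702.08930761 -44.93251881 120.        ]
```

Plate A measures 120×70 mm, so it is the one meant. B is about 85×49 and C about 158×93. The ledge is yawed about 12.5° with its centre near ledge-abs (530,-63). The plate sits at ledge (+12,+24), skewed -5°. I'll turn the tool to the ledge yaw, shut the fingers and move over.

Request:
move_arm(claw=[0, 0, 0, 0, 0, 0, 0, 0, 0, 0], xyz=[[0, 0, 0], [0, 0, 0], [0, 0, 0], [0.77, -1, 0], [0.77, -1, 0], [0.77, -1, 0], [0.77, -1, 0], [0.77, -1, 0], [0.77, -1, 0], [0.77, -1, 0]], angular=[[0, 0, 0.9], [0, 0, 0.9], [0, 0, 0.88], [0, 0, 0], [0, 0, 0], [0, 0, 0], [0, 0, 0], [0, 0, 0], [0, 0, 0], [0, 0, 0]])

```text
time_s: 1.1
tcp_pos: [0.3419, -0.2308, 0.2311]
eef_rot: [[0.976, 0.216, -0.0], [0.216, -0.976, 0.0], [-0.0, -0.0, -1.0]]
contact_force: [1.1, 0.4, -0.5]
opening: 0.005
```

```bash
cat >> h.py <<'E'
A=np.radians(12.5);LX=np.array([np.cos(A),np.sin(A)]);LY=np.array([-np.sin(A),np.cos(A)])
LO=np.array([530.,-63.3])
def led(xy): xy=np.array(xy[:2]);return np.array([xy@LX,xy@LY])-LO
def st():
    s=robot.read_state();R=np.array(s['eef_rot'])
    print('t',round(s['time_s'],2),'led',led(np.array(s['tcp_pos'])*1000).round(1),'z',round(s['tcp_pos'][2]*1000,1),'yaw',np.degrees(np.arctan2(R[1,0],R[0,0])).round(2),'tilt',R[:2,2].round(4),'F',np.round(s['contact_force'],1),'Fled',(LX@s['contact_force'][:2]).round(1),(LY@s['contact_force'][:2]).round(1),'op',round(s['opening'],3))
E
python3 -c "from h import *;st()"
```

```text
t 1.1 led [-246.1 -236. ] z 231.1 yaw 12.47 tilt [-0.0002  0.0002] F [ 1.1  0.4 -0.5] Fled 1.2 0.2 op 0.005
```

Request:
move_arm(claw=[0, 0, 0, 0, 0, 0, 0, 0, 0, 0], xyz=[[0.72, -0.93, 0], [0.72, -0.93, 0], [0.72, -0.93, 0], [0.72, -0.93, 0], [0.72, -0.93, 0], [0.72, -0.93, 0], [0.72, -0.93, 0.3], [0.72, -0.93, 0.5], [0.72, -0.93, 1], [0, 0, 1]], angular=[[0, 0, 0], [0, 0, 0], [0, 0, 0], [0, 0, 0], [0, 0, 0], [0, 0, 0], [0, 0, 0], [0, 0, 0], [0, 0, 0], [0, 0, 0]])

```text
time_s: 2.1
tcp_pos: [0.4786, 0.058, 0.1464]
eef_rot: [[0.976, 0.22, 0.002], [0.22, -0.976, 0.001], [0.002, -0.0, -1.0]]
contact_force: [1.4, -1.0, -1.0]
opening: -0.001
```

Run:
```python
from h import *
st()
p,im=cam('top','pics/top1.png');cv2.imwrite('pics/top1c.png',cv2.resize(im[140:270,170:370],None,fx=4,fy=4))
```

```text
t 2.1 led [-50.2  16.3] z 146.4 yaw 12.69 tilt [0.0021 0.0008] F [ 1.4 -1.  -1. ] Fled 1.2 -1.3 op -0.001
```

View pics/top1c.png

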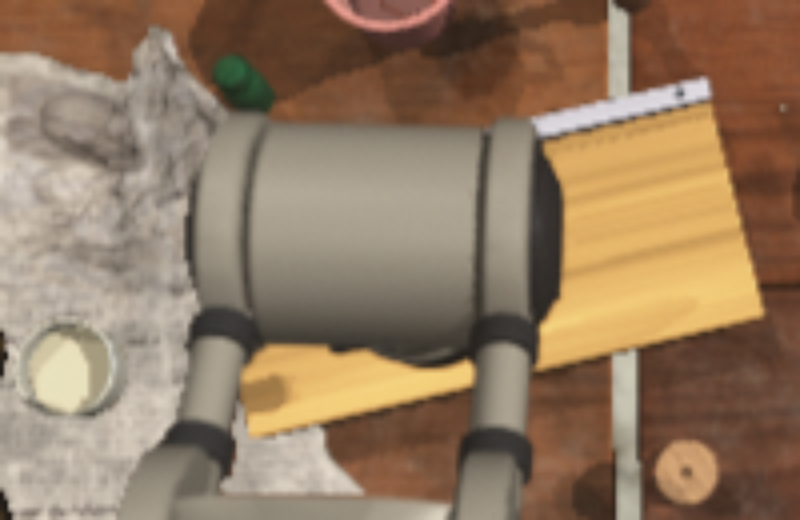

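The arm hides the plate from the top camera. I'll descend in front of the plate and check with the wrist and scene cameras.

Request:
move_arm(claw=[0, 0, 0, 0, 0, 0, 0, 0, 0, 0], xyz=[[0, 0, 0.8], [0, 0, 0.8], [0, 0, 0.8], [0, 0, 0.5], [0, 0, 0.3], [0, 0, 0.1], [0, 0, 0.1], [0, 0, 0.04], [0, 0, 0], [0, 0, 0]], angular=[[0, 0, 0], [0, 0, 0], [0, 0, 0], [0, 0, 0], [0, 0, 0], [0, 0, 0], [0, 0, 0], [0, 0, 0], [0, 0, 0], [0, 0, 0]])

```text
time_s: 3.15
tcp_pos: [0.4775, 0.0548, 0.0446]
eef_rot: [[0.976, 0.216, 0.001], [0.216, -0.976, -0.0], [0.001, 0.0, -1.0]]
contact_force: [-0.4, 0.4, 0.5]
opening: 0.002
```

Run:
```python
from h import *
st()
p,im=cam('wrist','pics/w2.png')
p,im2=cam('scene','pics/s2.png');cv2.imwrite('pics/s2c.png',cv2.resize(im2[150:280,200:400],None,fx=4,fy=4))
```

```text
t 3.15 led [-51.9  13.5] z 44.6 yaw 12.49 tilt [ 0.0009 -0.0001] F [-0.4  0.4  0.5] Fled -0.3 0.5 op 0.002
```

View pics/w2.png

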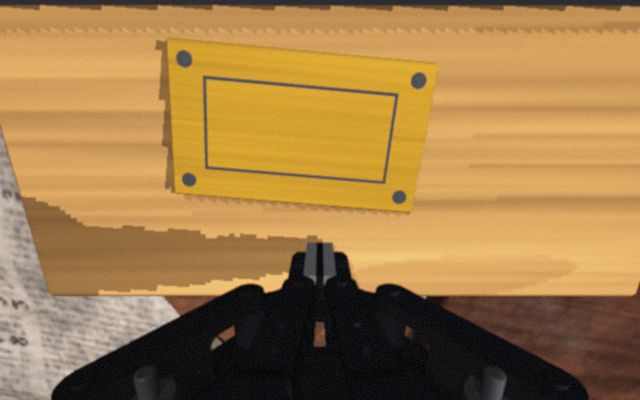

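View pics/s2c.png

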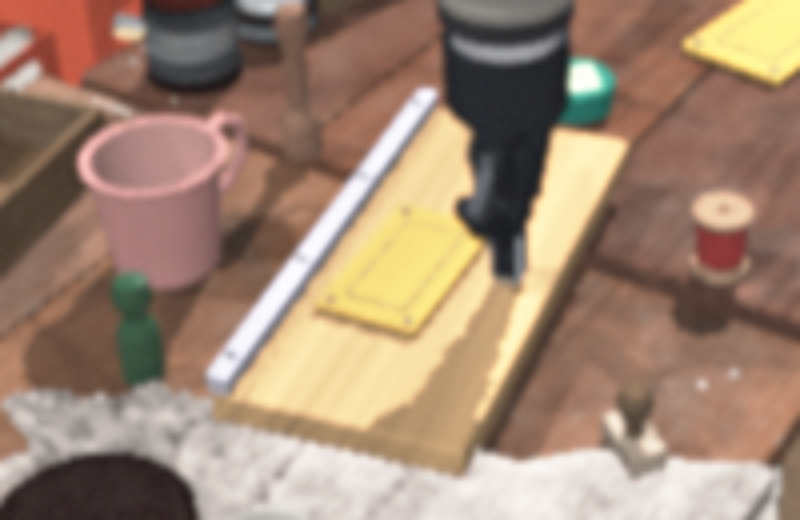

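The wrist view shows the plate at (170–437, 40–212), its right end farther from the rail, and the fingertips at (319,245), slightly right of its centre line. I'll lower 2 mm and push gently towards the rail.

Request:
move_arm(claw=[0, 0, 0, 0, 0, 0, 0, 0, 0, 0], xyz=[[0, 0, 0.07], [0.2, 0, 0], [0.2, 0, 0], [0.1, 0, 0], [0.1, 0, 0], [0.1, 0, 0], [0.1, 0, 0], [0.1, 0, 0], [0.1, 0, 0], [0, 0, 0]], angular=[[0, 0, 0], [0, 0, 0], [0, 0, 0], [0, 0, 0], [0, 0, 0], [0, 0, 0], [0, 0, 0], [0, 0, 0], [0, 0, 0], [0, 0, 0]])

```text
time_s: 4.25
tcp_pos: [0.5071, 0.0614, 0.042]
eef_rot: [[0.976, 0.216, 0.001], [0.216, -0.976, -0.0], [0.001, 0.0, -1.0]]
contact_force: [-1.4, -0.1, -0.5]
opening: 0.0
```

Run:
```python
from h import *
st()
p,im=cam('wrist','pics/w3.png')
```

```text
t 4.25 led [-21.7  13.5] z 42.0 yaw 12.49 tilt [ 0.0007 -0.    ] F [-1.4 -0.1 -0.5] Fled -1.4 0.2 op 0.0
```

View pics/w3.png

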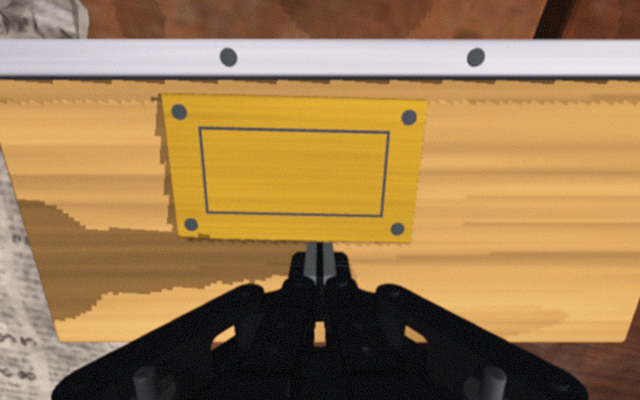

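The plate moved and straightened: its back edge is at rows 94–101 and the rail foot at about row 79. Measuring the remaining gap.

```bash
cat >> h.py <<'E'
def plate(im,p,hint=None):
    h=cv2.cvtColor(im,cv2.COLOR_BGR2HSV)
    m=cv2.inRange(h,(19,165,100),(32,255,255))
    m=cv2.morphologyEx(m,cv2.MORPH_CLOSE,np.ones((9,9)));m=cv2.morphologyEx(m,cv2.MORPH_OPEN,np.ones((7,7)))
    c=max(cv2.findContours(m,0,cv2.CHAIN_APPROX_NONE)[0],key=cv2.contourArea)
    P=np.array([led(onz(p,q,.046)*1000) for q in c[:,0]])
    r=cv2.minAreaRect(P.astype(np.float32));print('plate led c',np.round(r[0],1),'size',np.round(r[1],1),'ang',round(r[2],2));print(cv2.boxPoints(r).round(1).tolist())
E
python3 - <<'E'
from h import *
p=robot.camera_params('wrist');im=cv2.imread('pics/w3.png')
plate(im,p)
for uv in [(20,79),(320,79),(600,79)]: print('rail foot @.054',led(onz(p,uv,.054)*1000))
for uv in [(20,40),(600,40)]: print('rail back',led(onz(p,uv,.054)*1000))
for uv in [(58,342),(626,342)]: print('ledge front',led(onz(p,uv,.04)*1000))
E
```

```text
plate led c [24.2 25.5] size [119.5  70. ] ang 88.64
[[-12.199999809265137, -33.400001525878906], [57.79999923706055, -35.0], [60.599998474121094, 84.4000015258789], [-9.300000190734863, 86.0999984741211]]
rail foot @.054 [ 65.15890705 137.44594346]
rail foot @.054 [65.11998309 13.17891932]
rail foot @.054 [  65.08359679 -102.98647462]
rail back [ 79.61328186 133.30462011]
rail back [ 79.56251224 -99.1033364 ]
ledge front [-78.59341473 169.66289661]
ledge front [ -78.99269518 -170.11029386]
```

Estimates agree: rail face at x≈65.3, ledge ends at ±170, plate centre at (24.2,25.5). About 6 mm to go to the rail.

Request:
move_arm(claw=[0, 0, 0, 0, 0, 0, 0, 0, 0, 0], xyz=[[0.04, 0, 0], [0.04, 0, 0], [0.04, 0, 0], [0.03, 0, 0], [0.02, 0, 0], [0.02, 0, 0], [0.02, 0, 0], [0.01, 0, 0], [0, 0, 0], [0, 0, 0]], angular=[[0, 0, 0], [0, 0, 0], [0, 0, 0], [0, 0, 0], [0, 0, 0], [0, 0, 0], [0, 0, 0], [0, 0, 0], [0, 0, 0], [0, 0, 0]])

```text
time_s: 5.3
tcp_pos: [0.513, 0.0628, 0.042]
eef_rot: [[0.976, 0.216, 0.0], [0.216, -0.976, -0.0], [0.0, 0.0, -1.0]]
contact_force: [-1.4, -0.0, -0.5]
opening: -0.004
```

Run:
```python
from h import *
st()
p,im=cam('wrist','pics/w4.png');plate(im,p)
```

```text
t 5.3 led [-15.6  13.5] z 42.0 yaw 12.49 tilt [ 0.0002 -0.0001] F [-1.4 -0.  -0.5] Fled -1.4 0.3 op -0.004
plate led c [30.1 26.5] size [119.7  69.5] ang 89.98
[[-4.699999809265137, -33.400001525878906], [64.9000015258789, -33.400001525878906], [64.9000015258789, 86.30000305175781], [-4.599999904632568, 86.30000305175781]]
```

View pics/w4.png

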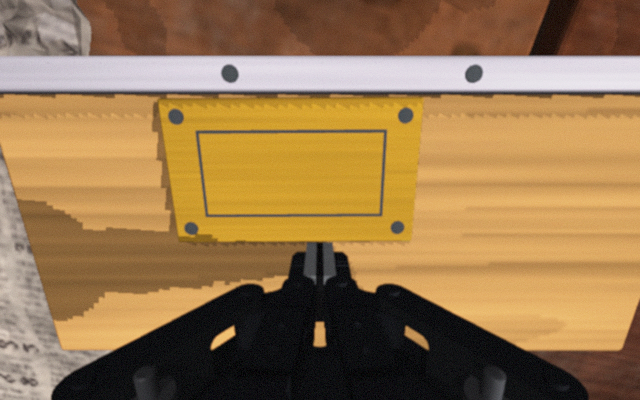

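The plate is parallel to the rail (89.98°) with its edge at 64.9 and the rail at about 65.2. Next I'll back off, rise and go round to the right end.

Request:
move_arm(claw=[0, 0, 0, 0, 0, 0, 0, 0, 0, 0], xyz=[[-0.5, 0, 0], [0, 0, -1], [0.4, 0.9, 0], [0.8, 0.9, 0], [0.79, 0.8, 0], [0, 0, 0], [0, 0, 0.5], [0, 0, 0.4], [0, 0, 0.1], [0, 0, 0]], angular=[[0, 0, 0], [0, 0, 0], [0, 0, 0], [0, 0, 0], [0, 0, 0], [0, 0, 0], [0, 0, 0], [0, 0, 0], [0, 0, 0], [0, 0, 0]])

```text
time_s: 6.35
tcp_pos: [0.5728, -0.0033, 0.0414]
eef_rot: [[0.976, 0.217, -0.002], [0.217, -0.976, 0.0], [-0.001, -0.0, -1.0]]
contact_force: [0.3, 0.2, -0.2]
opening: 0.001
```

Run:
```python
from h import *
st()
p,im=cam('wrist','pics/w5.png')
p,im2=cam('scene','pics/s5.png');cv2.imwrite('pics/s5c.png',cv2.resize(im2[150:280,200:400],None,fx=4,fy=4))
```

```text
t 6.35 led [ 28.5 -63.9] z 41.4 yaw 12.51 tilt [-0.0016  0.0002] F [ 0.3  0.2 -0.2] Fled 0.3 0.2 op 0.001
```

View pics/w5.png

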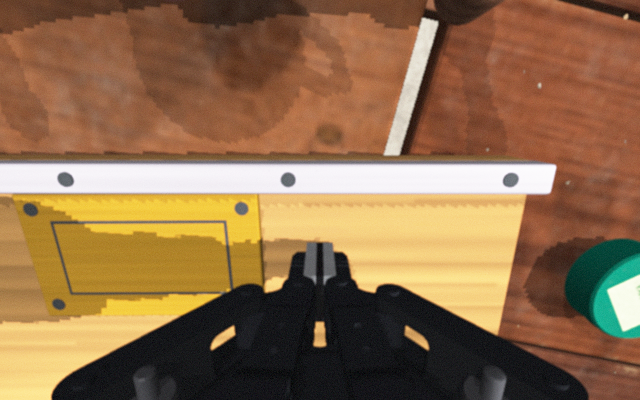

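View pics/s5c.png

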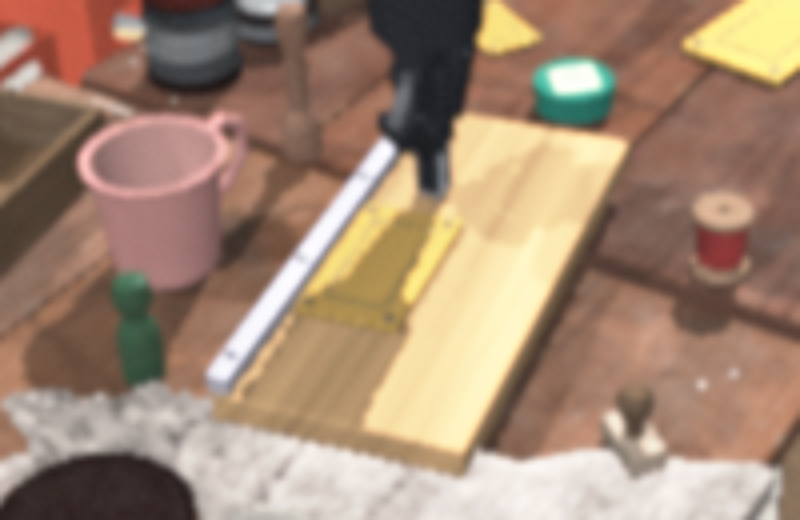

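The fingertips stand clear of the plate's right end on the ledge, and the rail and tin are untouched. Now pushing along.

Request:
move_arm(claw=[0, 0, 0, 0, 0, 0, 0, 0, 0, 0], xyz=[[0, -0.2, -0.02], [0, -0.2, 0], [0, -0.2, 0], [0, -0.2, 0], [0, -0.25, 0], [0, -0.25, 0], [0, -0.25, 0], [0, -0.25, 0], [0, -0.2, 0], [0, -0.1, 0]], angular=[[0, 0, 0], [0, 0, 0], [0, 0, 0], [0, 0, 0], [0, 0, 0], [0, 0, 0], [0, 0, 0], [0, 0, 0], [0, 0, 0], [0, 0, 0]])

```text
time_s: 7.45
tcp_pos: [0.5596, 0.0584, 0.0426]
eef_rot: [[0.976, 0.217, -0.0], [0.217, -0.976, -0.0], [-0.0, 0.0, -1.0]]
contact_force: [-0.4, -1.8, 1.2]
opening: 0.001
```

Run:
```python
from h import *
st()
p,im=cam('wrist','pics/w6.png')
```

```text
t 7.45 led [29.  -0.8] z 42.6 yaw 12.52 tilt [-0.0001 -0.0001] F [-0.4 -1.8  1.2] Fled -0.8 -1.7 op 0.001
```

View pics/w6.png

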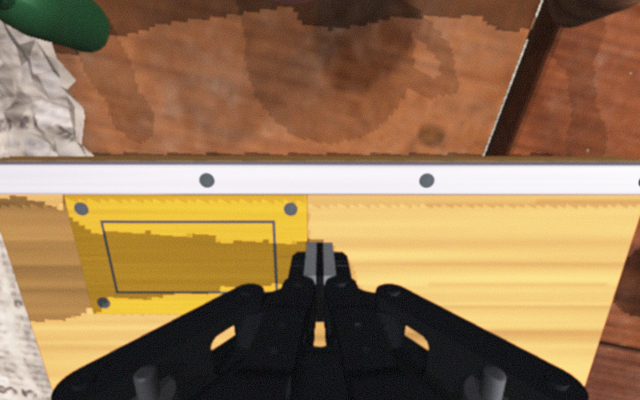

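Run:
```python
from h import *
p=robot.camera_params('wrist')
for uv in [(308,200),(307,235),(65,197),(87,290)]: print(led(onz(p,uv,.046)*1000).round(1))
```

```text
[61.6  5.1]
[43.   5.8]
[ 63.1 124.8]
[ 10.9 125.6]
```

Right edge at y=5.4, left edge at 125, still along the rail. The fingertip contact is 6.3 mm ahead of the TCP, so 84.6 mm remain.

Request:
move_arm(claw=[0, 0, 0, 0, 0, 0, 0, 0, 0, 0], xyz=[[0, -0.1, 0], [0, -0.2, 0], [0, -0.28, 0], [0, -0.3, 0], [0, -0.3, 0], [0, -0.3, 0], [0, -0.3, 0], [0, -0.3, 0], [0, -0.2, 0], [0, -0.1, 0]], angular=[[0, 0, 0], [0, 0, 0], [0, 0, 0], [0, 0, 0], [0, 0, 0], [0, 0, 0], [0, 0, 0], [0, 0, 0], [0, 0, 0], [0, 0, 0]])

```text
time_s: 8.5
tcp_pos: [0.5442, 0.1282, 0.0425]
eef_rot: [[0.976, 0.217, -0.0], [0.217, -0.976, -0.0], [-0.0, 0.0, -1.0]]
contact_force: [-0.1, -1.0, -0.5]
opening: 0.001
```

Run:
```python
from h import *
st()
p,im=cam('wrist','pics/w7.png')
```

```text
t 8.5 led [29.  70.7] z 42.5 yaw 12.52 tilt [-0.0001 -0.0001] F [-0.1 -1.  -0.5] Fled -0.3 -0.9 op 0.001
```

View pics/w7.png

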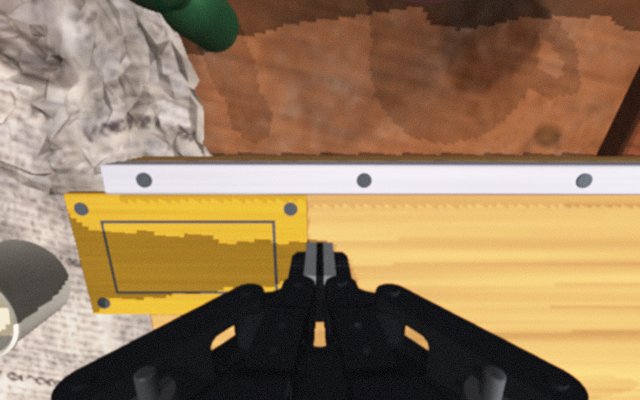

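The plate's left end now shows beyond the ledge end (rail end at u≈103). About 13 mm remain.

Run:
```python
from h import *
p=robot.camera_params('wrist')
for uv,z in [((308,200),.046),((307,235),.046),((65,197),.046),((87,290),.046),((107,193),.054),((103,166),.054),((151,316),.04)]: print(led(onz(p,uv,z)*1000).round(1))
```

```text
[61.6 76.4]
[43.  77.1]
[ 63.2 196.1]
[ 11.  196.9]
[ 67.2 169.1]
[ 79.7 168.3]
[-10.1 168.9]
```

Request:
move_arm(claw=[0, 0, 0, 0, 0, 0, 0, 0, 0, 0], xyz=[[0, -0.06, 0], [0, -0.08, 0], [0, -0.08, 0], [0, -0.08, 0], [0, -0.06, 0], [0, -0.03, 0], [0, -0.02, 0], [0, 0, 0], [0, 0, 0], [0, 0, 0]], angular=[[0, 0, 0], [0, 0, 0], [0, 0, 0], [0, 0, 0], [0, 0, 0], [0, 0, 0], [0, 0, 0], [0, 0, 0], [0, 0, 0], [0, 0, 0]])

```text
time_s: 9.55
tcp_pos: [0.5417, 0.1395, 0.0426]
eef_rot: [[0.976, 0.216, -0.0], [0.216, -0.976, 0.0], [-0.0, -0.0, -1.0]]
contact_force: [0.9, -0.7, -0.9]
opening: 0.004
```

Run:
```python
from h import *
st()
p,im=cam('wrist','pics/w8.png')
```

```text
t 9.55 led [29.1 82.3] z 42.6 yaw 12.48 tilt [-0.      0.0001] F [ 0.9 -0.7 -0.9] Fled 0.8 -0.9 op 0.004
```

View pics/w8.png

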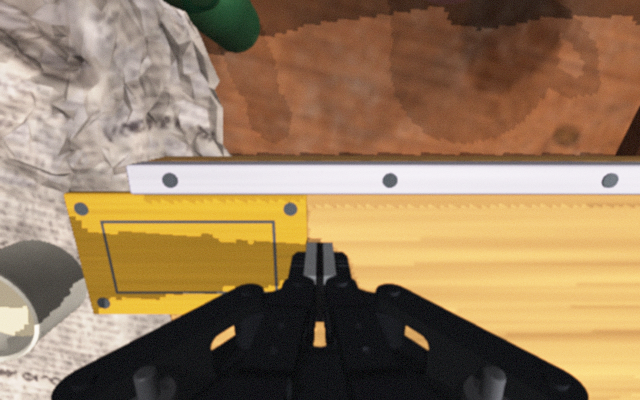

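The overhang is about 39.4 mm (left end ≈208.4, ledge end ≈169). Next I'll back off, go round to the front and press the plate flush to the rail.

Request:
move_arm(claw=[0, 0, 0, 0, 0, 0, 0, 0, 0, 0], xyz=[[0, 0.4, 0], [0, 0, -1], [-0.7, -0.6, 0], [-0.8, -0.9, 0], [-0.63, -0.77, 0], [0, -0.4, 0], [0, 0, 0.5], [0, 0, 0.4], [0, 0, 0.1], [0, 0, 0]], angular=[[0, 0, 0], [0, 0, 0], [0, 0, 0], [0, 0, 0], [0, 0, 0], [0, 0, 0], [0, 0, 0], [0, 0, 0], [0, 0, 0], [0, 0, 0]])

```text
time_s: 10.6
tcp_pos: [0.4648, 0.1916, 0.0419]
eef_rot: [[0.977, 0.215, -0.001], [0.215, -0.977, -0.001], [-0.001, 0.0, -1.0]]
contact_force: [0.5, -0.4, 0.2]
opening: -0.001
```

Run:
```python
from h import *
st()
p,im=cam('wrist','pics/w9.png');plate(im,p)
```

```text
t 10.6 led [-34.8 149.7] z 41.9 yaw 12.44 tilt [-0.0013 -0.0005] F [ 0.5 -0.4  0.2] Fled 0.5 -0.5 op -0.001
plate led c [ 30.7 148.7] size [119.3  69.4] ang 89.94
[[-4.099999904632568, 89.0], [65.30000305175781, 89.0], [65.4000015258789, 208.3000030517578], [-4.0, 208.39999389648438]]
```

View pics/w9.png

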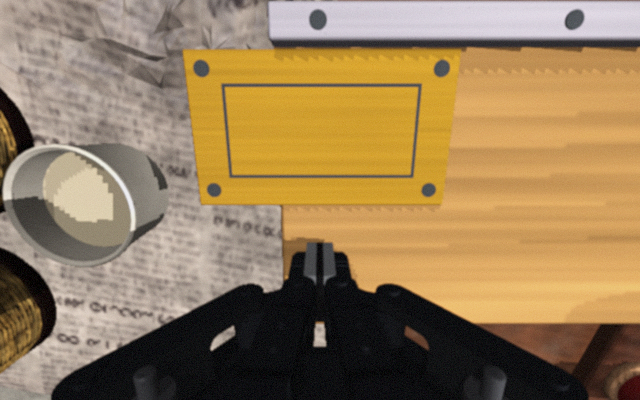

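The plate centre is at (30.7,148.7), angle 89.94°, in line with the rail. One gentle press from the front will make sure it is flush.

Request:
move_arm(claw=[0, 0, 0, 0, 0, 0, 0, 0, 0, 0], xyz=[[0.15, 0, 0], [0.2, 0, 0], [0.1, 0, 0], [0.08, 0, 0], [0.04, 0, 0], [0.03, 0, 0], [0.02, 0, 0], [0.02, 0, 0], [0.01, 0, 0], [0, 0, 0]], angular=[[0, 0, 0], [0, 0, 0], [0, 0, 0], [0, 0, 0], [0, 0, 0], [0, 0, 0], [0, 0, 0], [0, 0, 0], [0, 0, 0], [0, 0, 0]])

```text
time_s: 11.65
tcp_pos: [0.4837, 0.1964, 0.0426]
eef_rot: [[0.976, 0.216, 0.0], [0.216, -0.976, -0.0], [-0.0, 0.0, -1.0]]
contact_force: [0.7, -0.2, 0.3]
opening: 0.0
```

```bash
python3 -c "from h import *;st()"
```

```text
t 11.65 led [-15.3 150.3] z 42.6 yaw 12.49 tilt [ 0.     -0.0001] F [ 0.7 -0.2  0.3] Fled 0.7 -0.4 op 0.0
```

No contact yet. Advancing in steps of 0.3 mm or less.

Request:
move_arm(claw=[0, 0, 0, 0, 0, 0, 0, 0, 0, 0], xyz=[[0.01, 0, 0], [0.01, 0, 0], [0.01, 0, 0], [0, 0, 0], [0, 0, 0], [0, 0, 0], [0, 0, 0], [0, 0, 0], [0, 0, 0], [0, 0, 0]], angular=[[0, 0, 0], [0, 0, 0], [0, 0, 0], [0, 0, 0], [0, 0, 0], [0, 0, 0], [0, 0, 0], [0, 0, 0], [0, 0, 0], [0, 0, 0]])

```text
time_s: 12.65
tcp_pos: [0.4846, 0.1966, 0.0425]
eef_rot: [[0.976, 0.216, 0.0], [0.216, -0.976, -0.0], [0.0, 0.0, -1.0]]
contact_force: [-0.6, 0.6, 0.1]
opening: -0.003
```

Run:
```python
from h import *
st()
p,im=cam('wrist','pics/w10.png');plate(im,p)
```

```text
t 12.65 led [-14.4 150.3] z 42.5 yaw 12.48 tilt [ 0.     -0.0001] F [-0.6  0.6  0.1] Fled -0.4 0.7 op -0.003
plate led c [ 31.  148.6] size [119.4  69.4] ang 89.96
[[-3.700000047683716, 88.9000015258789], [65.69999694824219, 88.80000305175781], [65.80000305175781, 208.1999969482422], [-3.5999999046325684, 208.3000030517578]]
```

Request:
move_arm(claw=[0, 0, 0, 0, 0, 0, 0, 0, 0, 0], xyz=[[0.01, 0, 0], [0.01, 0, 0], [0.01, 0, 0], [0, 0, 0], [0, 0, 0], [0, 0, 0], [0, 0, 0], [0, 0, 0], [0, 0, 0], [0, 0, 0]], angular=[[0, 0, 0], [0, 0, 0], [0, 0, 0], [0, 0, 0], [0, 0, 0], [0, 0, 0], [0, 0, 0], [0, 0, 0], [0, 0, 0], [0, 0, 0]])

```text
time_s: 13.7
tcp_pos: [0.4851, 0.1967, 0.0425]
eef_rot: [[0.976, 0.216, -0.001], [0.216, -0.976, -0.0], [-0.001, 0.0, -1.0]]
contact_force: [-4.4, -1.5, 0.8]
opening: -0.001
```

```bash
python3 -c "from h import *;st()"
```

```text
t 13.7 led [-13.8 150.3] z 42.5 yaw 12.49 tilt [-0.0006 -0.0003] F [-4.4 -1.5  0.8] Fled -4.6 -0.5 op -0.001
```

Force is rising (4.6 N) and the TCP is held back, so the plate is on the rail. One more small press to seat it.

Request:
move_arm(claw=[0, 0, 0, 0, 0, 0, 0, 0, 0, 0], xyz=[[0.01, 0, 0], [0.01, 0, 0], [0.01, 0, 0], [0, 0, 0], [0, 0, 0], [0, 0, 0], [0, 0, 0], [0, 0, 0], [0, 0, 0], [0, 0, 0]], angular=[[0, 0, 0], [0, 0, 0], [0, 0, 0], [0, 0, 0], [0, 0, 0], [0, 0, 0], [0, 0, 0], [0, 0, 0], [0, 0, 0], [0, 0, 0]])

```text
time_s: 14.7
tcp_pos: [0.4852, 0.1967, 0.0424]
eef_rot: [[0.976, 0.216, -0.002], [0.216, -0.976, -0.001], [-0.002, 0.0, -1.0]]
contact_force: [-6.1, -2.8, 4.4]
opening: 0.004
```

Run:
```python
from h import *
st()
p,im=cam('wrist','pics/w11.png');plate(im,p)
for uv in [(400,0)]: pass
```

```text
t 14.7 led [-13.7 150.3] z 42.4 yaw 12.49 tilt [-0.0024 -0.0007] F [-6.1 -2.8  4.4] Fled -6.6 -1.4 op 0.004
plate led c [ 31.7 148.5] size [119.2  69.4] ang 89.75
[[-3.299999952316284, 89.0], [66.0999984741211, 88.69999694824219], [66.5999984741211, 207.89999389648438], [-2.799999952316284, 208.1999969482422]]
```

View pics/w11.png

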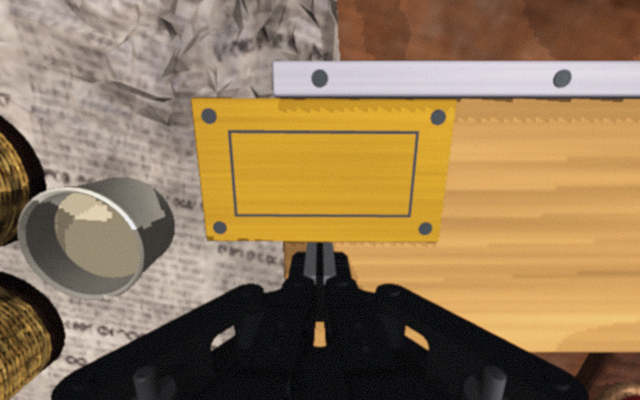

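It is seated: 6.6 N against the rail with no further motion. Releasing and retreating so the top camera can see.

Request:
move_arm(claw=[0, 0, 0, 0, 0, 0, 0, 0, 0, 0], xyz=[[-0.1, 0, 0], [-0.4, 0, 0], [-0.3, 0, -0.5], [0, 0, -1], [0, 0, -1], [0, 0, -1], [0, 0, -1], [0, 0, -1], [-0.5, 0.5, 0], [-0.7, 0.9, 0]], angular=[[0, 0, 0], [0, 0, 0], [0, 0, 0], [0, 0, 0], [0, 0, 0], [0, 0, 0], [0, 0, 0], [0, 0, 0], [0, 0, 0], [0, 0, 0]])

```text
time_s: 15.75
tcp_pos: [0.4387, 0.1436, 0.2091]
eef_rot: [[0.976, 0.218, 0.007], [0.218, -0.976, 0.001], [0.007, 0.0, -1.0]]
contact_force: [0.8, -0.7, -0.9]
opening: 0.003
```

Request:
move_arm(claw=[0, 0, 0, 0, 0, 0, 0, 0, 0, 0], xyz=[[-0.5, 1, 0], [-0.5, 1, 0], [-0.5, 1, 0], [-0.5, 1, 0], [-0.5, 1, 0], [-0.5, 1, 0], [-0.4, 1, 0], [-0.4, 1, 0], [-0.4, 1, 0], [0, 0.5, 0]], angular=[[0, 0, 0], [0, 0, 0], [0, 0, 0], [0, 0, 0], [0, 0, 0], [0, 0, 0], [0, 0, 0], [0, 0, 0], [0, 0, 0], [0, 0, 0]])

```text
time_s: 16.75
tcp_pos: [0.3758, -0.1653, 0.2082]
eef_rot: [[0.977, 0.214, 0.003], [0.214, -0.977, -0.003], [0.002, 0.003, -1.0]]
contact_force: [0.2, 0.6, -0.1]
opening: -0.0
```

Run:
```python
from h import *
st()
p,im=cam('top','pics/top12.png');cv2.imwrite('pics/top12c.png',cv2.resize(im[140:270,170:370],None,fx=4,fy=4,interpolation=cv2.INTER_CUBIC))
im[:, :215]=0;im[:,352:]=0
plate(im,p)
```

```text
t 16.75 led [-198.8 -179.4] z 208.2 yaw 12.34 tilt [ 0.0029 -0.0025] F [ 0.2  0.6 -0.1] Fled 0.3 0.6 op -0.0
plate led c [ 30.5 143. ] size [108.1  69.9] ang 89.35
[[-5.099999904632568, 89.30000305175781], [64.80000305175781, 88.5], [66.0, 196.60000610351562], [-3.799999952316284, 197.39999389648438]]
```

View pics/top12c.png

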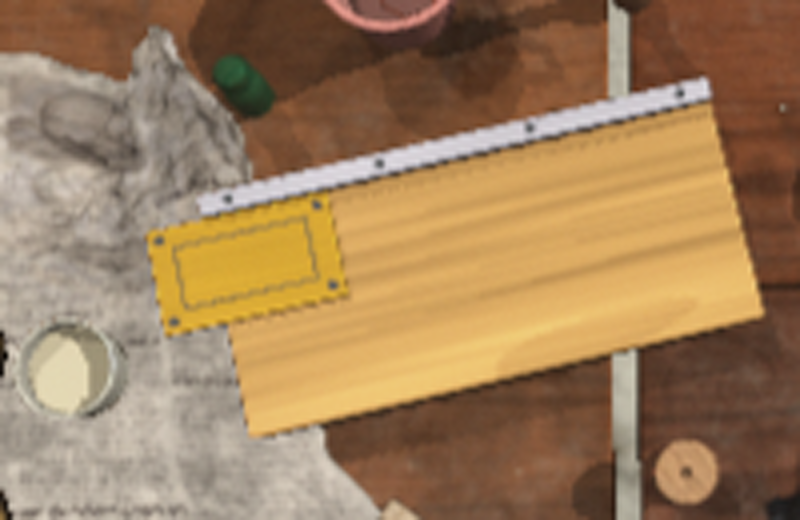

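The plate lies flush under the rail and sticks out to the left. My mask cut its end off at u=215, so I'm remeasuring.

Run:
```python
from h import *
p=robot.camera_params('top');im=cv2.imread('pics/top12.png')
im0=cv2.imread('pics/top0.png');d=cv2.absdiff(im,im0).max(2);print('diff at objs',[int(d[v-6:v+6,u-6:u+6].max()) for u,v in [(341,257),(266,272),(187,232),(390,185),(230,160),(267,132),(327,130)]])
im[:,:200]=0;im[:,352:]=0
plate(im,p)
```

```text
diff at objs [5, 5, 5, 5, 5, 4, 14]
plate led c [ 30.5 148. ] size [118.4  69.8] ang 89.69
[[-4.699999809265137, 89.0], [65.0, 88.5999984741211], [65.69999694824219, 207.0], [-4.099999904632568, 207.39999389648438]]
```

```bash
python3 -c "from h import *;st();print(robot.finish_job())"
```

```text
t 16.8 led [-198.  -180.6] z 208.2 yaw 12.32 tilt [ 0.0035 -0.0032] F [ 1.5 -2.2 -0.3] Fled 1.0 -2.5 op 0.001
the job is handed in; nothing more can be done
None
```

The brass label plate is against the back rail, with about 38–39 mm (roughly a third) sticking out past the ledge end by the glue pot. I handed the job in at 16.8 s. The plate was only pushed, with the shut fingertips: first square to the rail, then along it, then a last light press of about 7 N from the front.

- **Position:** after I backed off, the top camera put the plate's centre at (30.5, 148) mm in the ledge frame; the target was (31, 150). The wrist camera gave (31.7, 148.5) during the last press.
- **Alignment:** the views disagree slightly. They show the plate 0 to 0.3° off the rail, which is about the measuring accuracy. During the press the plate stopped moving against the rail.
- **Other things:** spot checks before and after show no visible change at the six other things around the ledge. At the tamper there was a slight brightness change, probably shadow; the arm never went near it.

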